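Load the tape cassette changer and index it with the thumb lever

TASK

Click the black thumb lever of the cassette changer to the right, notch by notch, until the carousel's empty pocket stands at the red pointer (lever over the red mark), without going past it. Then lift the blue cassette out of its dock by its ends, stand it on the bare table and let go, take it again across its broad faces and seat it fully in the empty pocket. Last, click the lever exactly one notch further, so that the blue cassette stands at the green pointer (lever over the green mark); keep the cassette from tipping over and leave the other things on the table where they are.

Things in the scene. Friction and masses are not known exactly. Their poses are not given: they have to be found in the camera images.
- changer: Cassette changer, fixed to the table. Grey round base, radius 100 mm, under the carousel, and a square lever plate over x -214 to -64 mm, y -30 to +120 mm, both 14 mm thick. Origin on the table under the carousel's axis; z up; its front is -x. A red pointer (loading) stands at x -79, y -79 mm, a green one at x +79, y -79 mm, both just outside the rim, 22 mm high.
- carousel_hub (a point): Top of the carousel's hub, 58 mm above the table, hub radius 16 mm. The carousel is a disc of radius 92 mm with four pockets a quarter turn apart, centred 70 mm from the axis; three hold fixed grey cassettes (tops 84 mm above the table), one is empty. Each lever notch turns it a quarter turn counter-clockwise seen from above, as from the red pointer to the green one.
- index_lever (a joint): Lever angle in rad, growing as its thumb piece moves to the changer's -y (right), counter-clockwise from above. Notches at 0, 0.3, 0.6, 0.9, 1.2, 1.5, stops just beyond the ends; at 0.45 it points along the changer's -x. Marks white, but red at 0.9 (empty pocket at the red pointer) and green at 1.2 (that pocket at the green pointer). It starts at 0, 0.3 or 0.6.
- lever_pivot (a point): The lever's upright axis, at x -110, y +60 mm of the changer, over a boss of radius 18 mm; this point is 40 mm above the table. A sprung detent pulls the lever into the nearest notch: pushed slowly it resists with up to about 7 N at the thumb piece (more when fast), tips over half-way between two notches, then the lever snaps on by itself to the next.
- lever_thumb (a point): Centre of the lever's black upright thumb piece, 64 mm above the table, 85 mm from the pivot. The piece is 22 mm along the lever, 14 mm across it, from 37 to 83 mm above the table. The lever's flat steel arm lies below it, 31 to 39 mm above the table.
- pocket (a point): Floor centre of the empty pocket, 28 mm above the table, turning with the carousel; x along the pocket's length (along the rim), y along the radius. Inside 65 x 40 mm; low walls on the long sides, flared, 14 mm high; at the ends white cheeks 5 mm thick, 30 mm wide, 71 mm high, flared on top, so a cassette here is held across its broad faces. Either way round will do. It gives way a little; the detent brings it back.
- cassette: Blue tape cassette with white faces, 60 mm long (x), 34 mm thick (y), 56 mm high (z), about 0.16 kg; origin at the centre of its underside. Its broad faces look along +y and -y, its ends along +x and -x. It starts standing in the dock.
- dock: Cassette dock, fixed to the table: dark base 100 x 80 x 6 mm, origin at the centre of its underside, x along the cassette's length. Two aluminium walls, 46 mm long, 5 mm thick, 38 mm apart, reach 66 mm above the table beside the broad faces, so here it is held by its ends; rubber lips 64 mm apart, 12 mm above the table, stand before its ends. The cassette stands 6 mm above the table.
- reel_low (a point): Lowest point of the taping machine's big tape reel, which hangs fixed over the table, 474 mm above it: a disc 176 mm across and 20 mm thick that faces the robot (it spans y -65 to +113 mm at x 506 to 547 mm). Go round in front of it with wrist and forearm. The machine itself stands to the left, beyond y = +280 mm, its bed and rollers up to 270 mm high.
- scissors: office scissors with black rings, 84 x 182 mm, lying flat; a bystander
- swab_tub: round tub of cotton swabs, 75 mm across, 88 mm high; a bystander
- tape_measure: grey pocket tape measure, 32 x 65 x 54 mm; a bystander
- clear_tape: small roll of clear tape, 54 mm across, 18 mm high, lying flat; a bystander
- glue_stick: white glue stick, 26 mm across, 88 mm high, standing; a bystander
- dust_brush: dusting brush with a wooden handle, 40 x 164 x 12 mm, lying flat; a bystander
Mind the look-alikes: they are no part of the job. There is more than one size of the cassette; the one meant has the size given above.

How it is judged:
By the outcome, as a careful person would: the job done as asked, in the order asked, and still so for the second after the job is handed in, with the robot touching nothing.
It also fails if it takes over 72 s, if anything falls off the work surface, if the arm or the gripper's body presses on something with over 40 N, if the wrist force passes 120 N, or if a joint passes its speed limit or range.

ROBOT

A 6-joint arm with a two-finger parallel gripper is mounted at the origin on a cart in front of the work surface, level with it; the furniture and walls round the work are solid. World frame = base frame: x ahead of the robot, y to its left, z up, the work surface at z = 0. Lengths are in mm, angles in rad, forces in N, time in s.
With the tool pointing down it reaches from about 400 to 925 mm from the base axis. Payload 12.5 kg.
Tool frame: the origin (TCP) lies at the centre of the arm's flange, where the gripper is bolted on; the fingertips stand 190 mm ahead of it and the grasp point (between the pads) lies 171 mm ahead of it; z points along the fingers, y is the line along which they close (so a half turn about z gives the same grasp; the last joint's range is limited). The gripper opens to 95 mm and grips with 3 to 60 N. Pads are 20 mm wide; open, the fingers measure 119 mm over their backs; the gripper's body (75 mm by 180 mm) begins 59 mm behind the grasp point.
Start: joints at [1.065, 0.491, 1.559, -0, 1.092, -0.106], TCP at [243.248, 575.721, 404.761] pointing down, gripper open.
Joint ranges: [-3.1, 3.1], [-0.84, 2.19], [0.05, 2.79], [-1.13, 4.28], [0.06, 2.93], [-2.69, 2.69]. Speed limits (rad/s): [2.22, 2.22, 2.79, 3.14, 3.14, 3.14].

INTERFACE

Orientations are given as [roll, pitch, yaw] about the fixed x, y, z axes, in that order (R = Rz(yaw) Ry(pitch) Rx(roll)).
In Python, from cell import env, read_camera, search_frame, cut_out gives the robot as it stands. The module is installed in compiled form; this text tells all that it offers.
- The arm moves only by the tool move_arm, never from a script. Its argument "commands" is a list of rows, each a list of 3 entries, a list of its own where there are three numbers: the shift along the world's x, y, z normalised to -1 to 1, where 1 is 0.03 m, then the turn about the world's z normalised to -1 to 1, where 1 is 0.08 rad, then the opening, from -1 (shut) to 1 (fully open), so that 0 is half open. A call has 1 to 20 rows; each row shifts and turns the commanded pose from where the row before left it; what a row does not reach is not made up. A row lasts 1/12 s, in which the tool goes at most 41.7 mm and 7.16 degrees, less where a joint would pass 70% of its speed; a pose out of reach is approached as far as the arm can. A call with a number of a shift or a turn outside -1 to 1 is refused whole. A call with a gripper value outside its range is refused whole. The fingers move at their own pace and stop on an object; the grip force is fixed at half the most. Time passes only in rows, so rows that do not move let the fingers close. It gives the time, the measured TCP pose, the force, the opening and the grip force at its end, in the units of the state.
- env.state(): the state, without advancing time (a new reading comes with each control period).
- read_camera(name): name is "scene" or "top" or "wrist"; returns a dict with "image" (420x560x3 uint8, red, green, blue), "fx", "fy", "cx", "cy" (pixels), "rvec" (rotation vector, rad) and "tvec" (3), from world to camera coordinates, as OpenCV has them. Camera axes: x right, y down, z forward; pixel columns grow to the right and rows downward; lengths in mm; the calibration is good to about 2 mm. A picture is of the moment at which its call begins. There is no depth.
- env.job_done(): hands the job in; it is judged then, once.
Trained networks look in a picture, given as the dict that the camera call returned (one of the last four; its "shot" number tells which), for a name from the list of things; names that differ only in an ending like _2 or _b are one class to them, and where a whole thing is asked for, a point or a joint stands for the part that bears it (a point fixed in the world has none). Each returns a list of dicts, best first, with "confidence" (0 to 1); they miss things now and then, are a little off and sometimes report something else, mostly with a low value. They report only what shows in the picture. A call takes as long as a camera call. They do not tell look-alikes from the thing itself.
- search_frame(thing, picture): "at" ([column, row] in pixels, amid what is visible of it).
- cut_out(thing, picture): "region" (420x560 bool, what is visible of it) and "at" ([column, row] in pixels, amid what is visible of it).
The state is a dict: "t": time; "joints": joint angles; "qvel": joint speeds; "tau": joint torques, N m; "eef_pos": TCP position; "tcp_rot": TCP orientation; "ft_force": force on the tool from outside, world axes, zero at the start; "moment": the same for the moment, N m; "opening": opening from 0.0 (shut) to 1.0 (fully open); "grip_force": force on a finger pad.
Only numpy, scipy, OpenCV 4.12 (cv2) and the standard library are available. Lean on these libraries where they do the work, as an engineer would, in place of code of your own. Each camera call takes 0.05 s, during which the arm holds its last target. There are 200 camera calls.

## Working session

There is one attempt and no reset: what is moved stays moved. The work goes in short steps, Python scripts to look and compute and a tool call to move; the robot and the scene stay as the last step left them, time stands still between calls to the robot, and variables do not carry over. Pictures are saved under pics/ and viewed, at most 10 in all, crops included, and the job is handed in when it is done.

Besides the shell and the picture viewer there is one more tool, called after "Request:" by a JSON object that holds its "fn" and its "kwargs". move_arm: Moves the arm, as the interface text tells. Its arguments: {"type":"object","properties":{"commands":{"type":"array","items":{"type":"array"}}},"required":["commands"]}

```bash
mkdir -p pics
cat > h.py <<'E'
import numpy as np, cv2
from cell import env, read_camera, search_frame, cut_out
def cam(p):
    R=cv2.Rodrigues(np.array(p["rvec"],float))[0]; t=np.array(p["tvec"],float).ravel()
    return R,t
def back(p,uv,z):
    R,t=cam(p); d=R.T@np.array([(uv[0]-p["cx"])/p["fx"],(uv[1]-p["cy"])/p["fy"],1.]); c=-R.T@t
    return c+d*(z-c[2])/d[2]
def proj(p,X):
    R,t=cam(p); q=R@np.array(X,float)+t
    return np.array([p["fx"]*q[0]/q[2]+p["cx"],p["fy"]*q[1]/q[2]+p["cy"]])
def save(p,name,crop=None,s=1):
    im=cv2.cvtColor(p["image"],cv2.COLOR_RGB2BGR)
    if crop: im=im[crop[1]:crop[3],crop[0]:crop[2]]
    cv2.imwrite("pics/"+name,cv2.resize(im,None,fx=s,fy=s,interpolation=cv2.INTER_CUBIC))
E
python3 - <<'E'
from h import *
np.set_printoptions(precision=1,suppress=True)
s=env.state(); print(s["t"],s["eef_pos"],s["tcp_rot"])
P={n:read_camera(n) for n in("scene","top")}
im=[cv2.cvtColor(P[n]["image"],cv2.COLOR_RGB2BGR) for n in P]
save(P["top"],"top0.png",s=1.4); save(P["scene"],"scene0.png",s=1.4)
Z=dict(carousel_hub=58,lever_pivot=40,lever_thumb=64,pocket=28,cassette=50,dock=6,scissors=3,swab_tub=60,tape_measure=40,clear_tape=10,glue_stick=60,dust_brush=8)
for n in P:
  R,t=cam(P[n]); print(n,"cam at",-R.T@t)
  for k in Z:
    for r in search_frame(k,P[n])[:3]:
      print(n,k,round(r["confidence"],2),np.array(r["at"]),back(P[n],r["at"],Z[k])[:2])
E
```

```text
0.0 [243.2 575.7 404.1] [-3.1 -0.   2.7]
scene cam at [-545.1 -599.   850. ]
scene carousel_hub 0.74 [345.4 275.9] [ 496.9 -219.8]
scene carousel_hub 0.17 [247.8 293. ] [297.9  -6.7]
scene lever_pivot 0.88 [341.7 274.5] [ 522.2 -198.5]
scene lever_thumb 0.53 [320.1 283.7] [ 421.3 -172.4]
scene pocket 0.7 [356.7 264. ] [ 612.2 -213.7]
scene pocket 0.58 [343.4 275. ] [ 537.9 -198.2]
scene pocket 0.16 [292.6 247.2] [609.   14.7]
scene dock 0.89 [220.7 265.5] [434.5 189.7]
scene scissors 0.57 [250.2 247.9] [573.3 163.6]
scene swab_tub 0.72 [299.4 226.5] [695.8  32.6]
scene tape_measure 0.81 [293.6 249.2] [582.6  -3. ]
scene clear_tape 0.68 [354.8 314.8] [ 402.3 -287.1]
scene clear_tape 0.17 [253.3 292.7] [357.6  15.4]
scene glue_stick 0.83 [336.9 314.2] [ 326.9 -263.5]
scene glue_stick 0.71 [250.7 249.1] [492.6 106.9]
scene dust_brush 0.91 [250.4 293.2] [353.8  23.3]
scene dust_brush 0.45 [339.4 317.7] [ 374.1 -253. ]
top cam at [ 406.4  -26.6 1651.9]
top carousel_hub 0.97 [328.9 199.2] [ 548.2 -191. ]
top carousel_hub 0.58 [332.9 182.4] [ 599.3 -202.2]
top lever_pivot 0.8 [331. 197.] [ 556.6 -199.1]
top lever_thumb 0.75 [318.9 225.3] [ 468.7 -161.7]
top pocket 0.61 [334.8 181.4] [ 606.1 -211.3]
top cassette 0.63 [192.4 235.2] [431.2 216. ]
top cassette 0.54 [196.9 272.6] [320.1 199. ]
top dock 0.73 [196.  237.5] [425.1 211.4]
top dock 0.24 [361.9 250.9] [ 394.7 -301.1]
top scissors 0.54 [210.7 190.3] [572.3 171. ]
top swab_tub 0.65 [252.  143.9] [710.   44.3]
top tape_measure 0.67 [265.8 173.5] [623.8   0.9]
top tape_measure 0.65 [250.5 143.4] [715.2  49.8]
top clear_tape 0.47 [353.7 247.4] [ 405.  -274.9]
top clear_tape 0.2 [328.5 198.2] [ 555.5 -194.6]
top glue_stick 0.63 [350.9 269.5] [ 339.1 -259.8]
top dust_brush 0.58 [256.8 259.8] [360.7  22.8]
top dust_brush 0.16 [193.4 235.2] [432.  219.3]
```

View pics/top0.png

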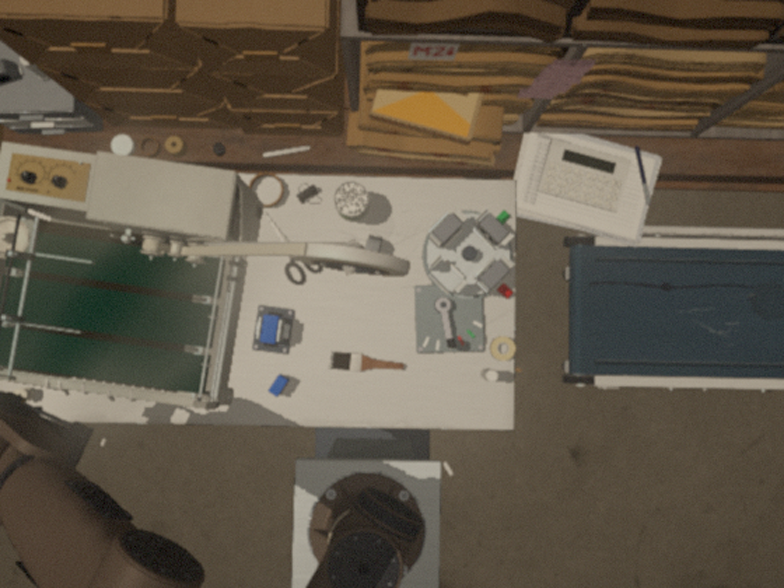

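View pics/scene0.png

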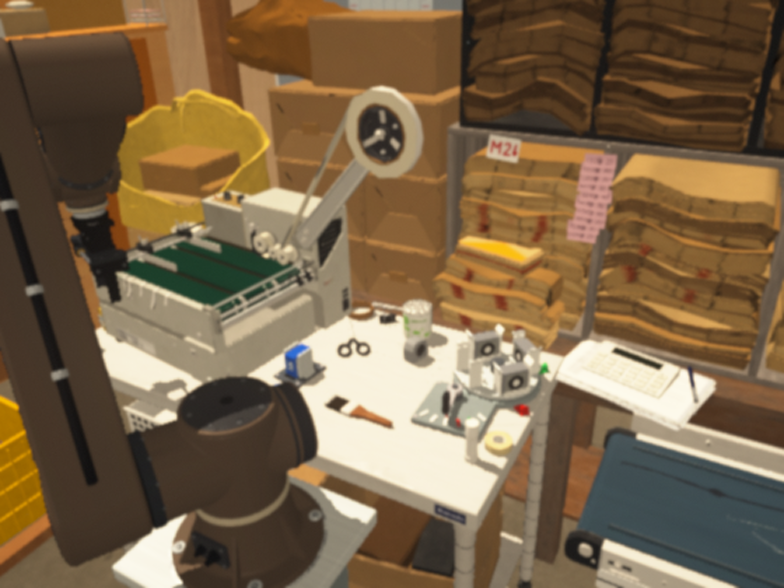

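The top view shows the hub near px (336,181), the lever pivot near (318,217) and the thumb near (323,244). The lever sits just left of the red mark at (329,243), so it looks to be at 0.6. The dock with the blue cassette is at (192,235), and a smaller look-alike lies at (199,275). The scene view agrees: the empty pocket faces the lever plate. I'll raise the arm clear of the machine bed and go round in front of the reel.

Request:
{"fn": "move_arm", "kwargs": {"commands": [[[0, 0, 1], 0, 1], [[0, 0, 1], 0, 1], [[0, 0, 1], 0, 1], [[0.27, -0.92, 0], 0, 1], [[0.27, -0.92, 0], 0, 1], [[0.27, -0.92, 0], 0, 1], [[0.27, -0.92, 0], 0, 1], [[0.27, -0.92, 0], 0, 1], [[0.27, -0.92, 0], 0, 1], [[0.27, -0.92, 0], 0, 1], [[0.27, -0.92, 0], 0, 1], [[0.27, -0.92, 0], 0, 1], [[0.27, -0.92, 0], 0, 1], [[0.5, -0.8, -0.3], 0, 1], [[0.5, -0.8, -0.3], 0, 1], [[0.5, -0.8, -0.3], 0, 1], [[0.5, -0.8, -0.3], 0, 1], [[0.5, -0.8, -0.3], 0, 1], [[0.5, -0.8, -0.3], 0, 1], [[0.5, -0.8, -0.3], 0, 1]]}}

```text
t: 2.97
eef_pos: [429.7, 130.4, 431.6]
tcp_rot: [3.141, 0.0, 2.742]
ft_force: [-0.5, 0.7, 0.1]
opening: 0.999
grip_force: 0.0
```

Request:
{"fn": "move_arm", "kwargs": {"commands": [[[0, -0.97, -0.1], 0, -1], [[0, -0.97, -0.1], 0, -1], [[0, -0.97, -0.1], 0, -1], [[0, -0.97, -0.1], 0, -1], [[0, -0.97, -0.1], 0, -1], [[0, -0.97, -0.1], 0, -1], [[0, -0.97, -0.1], 0, -1], [[0, -0.97, -0.1], 0, -1], [[0, 0, 0], 0, -1]]}}

```text
t: 3.72
eef_pos: [429.4, -104.5, 407.4]
tcp_rot: [-3.141, 0.0, 2.739]
ft_force: [-0.9, 0.7, -0.3]
opening: 0.429
grip_force: 0.0
```

Run:
```python
from h import *
np.set_printoptions(precision=1,suppress=True)
s=env.state(); print(s["t"],s["eef_pos"],s["tcp_rot"],s["joints"])
p=read_camera("wrist"); save(p,"w1.png",s=1.4)
R,t=cam(p); print("cam at",-R.T@t,"fwd",R[2],"right",R[0])
for k,z in dict(carousel_hub=58,lever_pivot=40,lever_thumb=64,pocket=28).items():
    for r in search_frame(k,p)[:3]: print(k,round(r["confidence"],2),np.array(r["at"]),back(p,r["at"],z)[:2])
q=read_camera("top"); save(q,"t1.png",(250,120,400,290),s=4)
```

```text
3.7167 [ 429.4 -104.5  407.4] [-3.1  0.   2.7] [-0.4  0.2  2.  -0.   0.9 -1.6]
cam at [361.8 -76.3 387.9] fwd [ 0.2 -0.1 -1. ] right [ 0.4  0.9 -0. ]
carousel_hub 0.61 [256.9 239. ] [ 457.8 -144.2]
lever_pivot 0.55 [252.3 241.5] [ 463.7 -153.3]
lever_thumb 0.68 [238.5 237.2] [ 447.7 -158.1]
pocket 0.9 [278.9 350.7] [ 599.2 -182.4]
```

View pics/w1.png

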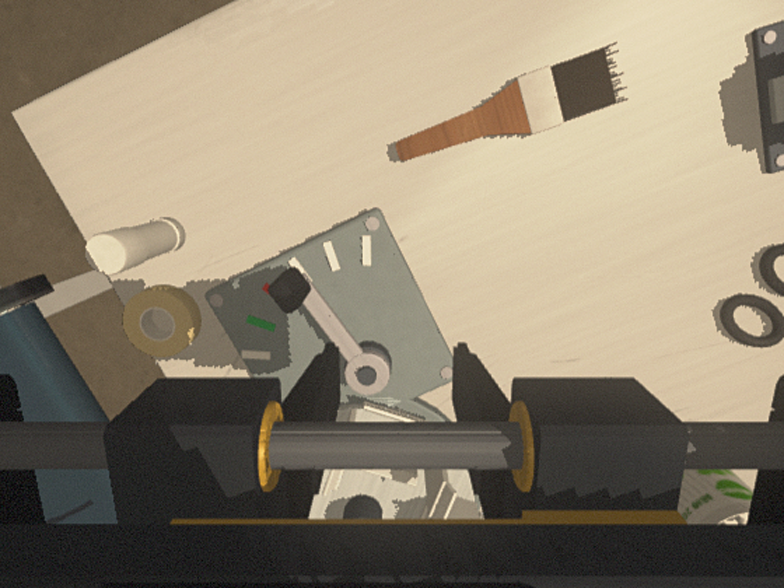

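The lever stands at the third white mark (0.6), with red just to its right at px (190,205). That means one notch to red. The pivot is at px (261,269) and the thumb top at about (206,205).

Run:
```python
from h import *
from scipy.optimize import least_squares
np.set_printoptions(precision=1,suppress=True)
p=read_camera("wrist")
piv=back(p,np.array([366,376])/1.4,40)[:2]; th=back(p,np.array([290,285])/1.4,83)[:2]
c1=back(p,np.array([379,209])/1.4,14)[:2]; c2=back(p,np.array([206,294])/1.4,14)[:2]
q=read_camera("top"); hub=back(q,(335.7,181.4),58)[:2]
print("piv",piv,"thumb",th,np.linalg.norm(th-piv),"corners",c1,c2,"hub(top)",hub)
L=np.array([[-110,60],[-214,120],[-214,-30],[0,0]]);W=np.array([piv,c1,c2,hub]);w=np.array([1,.7,.7,.3])
def T(v,l): c,s=np.cos(v[2]),np.sin(v[2]); return v[:2]+l@np.array([[c,s],[-s,c]])
r=least_squares(lambda v:((T(v,L)-W)*w[:,None]).ravel(),[600,-205,0])
print("changer",r.x[:2],"yaw %.3f"%r.x[2],"res",T(r.x,L)-W)
d=th-piv; a=np.arctan2(d[1],d[0])-r.x[2]; print("lever angle",((a-np.pi)%(2*np.pi)+0.45))
for n in(.6,.75,.9,1.2):
  ang=np.pi+r.x[2]+n-.45; print(n,T(r.x,L[:1])[0]+85*np.array([np.cos(ang),np.sin(ang)]))
print("red pocket",T(r.x,np.array([[-1,-1]])*70/2**.5))
```

```text
piv [ 494.6 -152. ] thumb [ 404.6 -160.9] 90.49337333575204 corners [388.3 -96.6] [ 395.9 -242.8] hub(top) [ 602.5 -210.6]
changer [ 606.8 -207.9] yaw 0.034 res [[ 0.2  0.3]
 [ 0.6  1.3]
 [-1.9 -2.4]
 [ 4.3  2.7]]
lever angle 0.5145283350833398
0.6 [ 411.3 -167.3]
0.75 [ 414.6 -179.6]
0.9 [ 419.6 -191.3]
1.2 [ 434.7 -211.7]
red pocket [[ 559.1 -259.1]]
```

Request:
{"fn": "move_arm", "kwargs": {"commands": [[[-0.1, -0.13, -0.94], 1, -1], [[-0.1, -0.13, -0.94], 1, -1], [[-0.1, -0.13, -0.94], 1, -1], [[-0.1, -0.13, -0.94], 1, -1], [[-0.1, -0.13, -0.94], 1, -1], [[-0.1, -0.13, -0.94], 0, -1], [[0, 0, 0], 0, -1], [[0, 0, 0], 0, -1]]}}

```text
t: 4.78
eef_pos: [411.4, -124.2, 238.2]
tcp_rot: [3.14, -0.003, 3.141]
ft_force: [-0.3, 0.3, 0.8]
opening: 0.007
grip_force: 0.0
```

Run:
```python
from h import *
np.set_printoptions(precision=1,suppress=True)
s=env.state(); print(s["t"],s["eef_pos"],s["tcp_rot"],s["opening"])
p=read_camera("wrist"); save(p,"w2.png",s=1.2)
```

```text
4.7833 [ 411.4 -124.2  238.2] [ 3.1 -0.   3.1] 0.007037858570316054
```

View pics/w2.png

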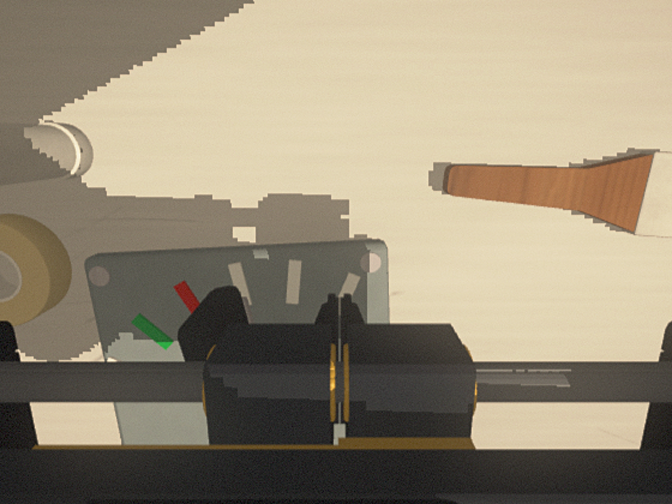

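Request:
{"fn": "move_arm", "kwargs": {"commands": [[[0, -0.25, 0], 0, -1], [[0, -0.25, 0], 0, -1], [[0, -0.15, 0], 0, -1], [[0, -0.1, 0], 0, -1], [[0, -0.1, 0], 0, -1], [[0, -0.1, 0], 0, -1], [[0, -0.1, 0], 0, -1]]}}

```text
t: 5.42
eef_pos: [411.2, -156.0, 238.7]
tcp_rot: [3.141, 0.0, 3.141]
ft_force: [5.0, 6.7, 2.6]
opening: 0.007
grip_force: 3.7
```

Request:
{"fn": "move_arm", "kwargs": {"commands": [[[0, -0.07, 0], 0, -1], [[0, -0.07, 0], 0, -1], [[0, 0, 0], 0, -1]]}}

```text
t: 5.67
eef_pos: [411.6, -160.2, 238.7]
tcp_rot: [3.141, 0.001, -3.141]
ft_force: [4.1, 7.0, 1.6]
opening: 0.003
grip_force: 3.6
```

Request:
{"fn": "move_arm", "kwargs": {"commands": [[[0, -0.07, 0], 0, -1], [[0, -0.05, 0], 0, -1], [[0, 0, 0], 0, -1]]}}

```text
t: 5.92
eef_pos: [411.6, -163.8, 238.6]
tcp_rot: [-3.142, 0.001, -3.141]
ft_force: [0.6, 1.7, -0.0]
opening: 0.004
grip_force: 0.6
```

Request:
{"fn": "move_arm", "kwargs": {"commands": [[[0, -0.07, 0], 0, -1], [[0, 0, 0], 0, -1], [[0, 0, 0], 0, -1]]}}

```text
t: 6.17
eef_pos: [411.2, -166.0, 238.5]
tcp_rot: [3.141, -0.0, -3.141]
ft_force: [-0.5, -0.2, -0.1]
opening: 0.002
grip_force: 0.0
```

Request:
{"fn": "move_arm", "kwargs": {"commands": [[[0, 0.6, 0], 0, -1], [[0, 0.8, 0.5], -1, 0.2], [[0, 0.8, 0.9], -1, 0.8], [[0, 0.8, 0.9], -1, 1], [[0, 0.6, 0.9], -1, 1], [[0, 0.3, 0.9], -1, 1], [[0, 0, 0.8], 0, 1], [[0, 0, 0], 0, 1]]}}

```text
t: 6.83
eef_pos: [411.4, -48.4, 389.3]
tcp_rot: [3.141, 0.006, 2.743]
ft_force: [0.2, 0.0, 0.2]
opening: 0.436
grip_force: 0.0
```

Run:
```python
from h import *
np.set_printoptions(precision=1,suppress=True)
s=env.state(); print(s["t"],s["eef_pos"],s["tcp_rot"],s["opening"])
p=read_camera("wrist"); q=read_camera("top")
a=cv2.resize(p["image"],(560,420)); b=cv2.resize(q["image"][130:270,260:400],(420,420),interpolation=cv2.INTER_CUBIC)
np.savez("w3.npz",image=p["image"],**{k:p[k] for k in("fx","fy","cx","cy","rvec","tvec")})
cv2.imwrite("pics/w3.png",cv2.cvtColor(np.hstack([a[:,:380],b]),cv2.COLOR_RGB2BGR))
```

```text
6.8333 [411.4 -48.4 389.3] [3.1 0.  2.7] 0.4359842167860036
```

View pics/w3.png

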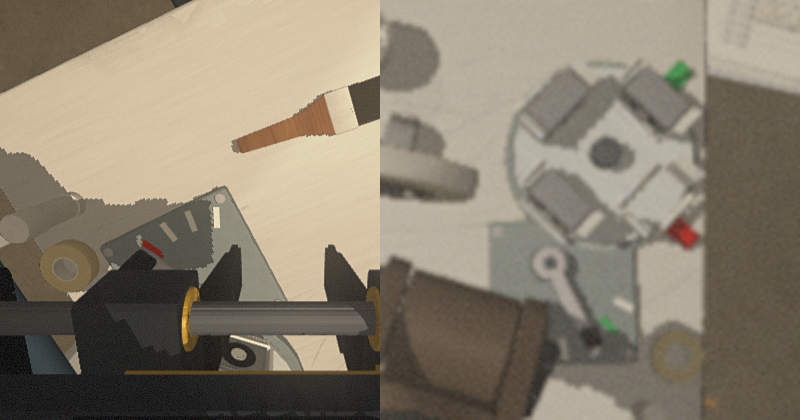

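The top view shows the empty pocket at the red pointer and the lever on the red mark. Next is the dock.

Request:
{"fn": "move_arm", "kwargs": {"commands": [[[0, 0.9, 0], -1, 1], [[0, 0.9, 0], -1, 1], [[0, 0.9, 0], -1, 1], [[0, 0.9, 0], -1, 1], [[0, 0.9, 0], -1, 1], [[0, 0.9, 0], -1, 1], [[0.1, 0.7, 0], -1, 1], [[0.1, 0.3, 0], -1, 1], [[0.1, 0, 0], -1, 1], [[0.1, 0, 0], -1, 1], [[0.1, 0, 0], -1, 1], [[0.1, 0, 0], -1, 1], [[0, 0, 0], -1, 1], [[0, 0, 0], -1, 1], [[0, 0, 0], -0.6, 1], [[0, 0, 0], 0, 1]]}}

```text
t: 8.27
eef_pos: [429.3, 142.7, 384.1]
tcp_rot: [-3.139, 0.001, 1.571]
ft_force: [0.2, -0.3, -0.3]
opening: 1.0
grip_force: 0.0
```

Run:
```python
from h import *
np.set_printoptions(precision=1,suppress=True)
s=env.state(); print(s["t"],s["eef_pos"],s["tcp_rot"],s["opening"])
p=read_camera("wrist"); save(p,"w4.png",s=1.4)
np.savez("w4.npz",**{k:p[k] for k in("fx","fy","cx","cy","rvec","tvec")})
for k,z in dict(cassette=62,dock=6).items():
    for r in cut_out(k,p)[:3]:
        rr=cv2.minAreaRect(np.argwhere(r["region"])[:,::-1].astype(np.float32))
        print(k,round(r["confidence"],2),np.array(r["at"]),back(p,r["at"],z)[:2],rr)
```

```text
8.2667 [429.3 142.7 384.1] [-3.1  0.   1.6] 1.0004389743559918
cassette 0.9 [153.3 137.8] [323.4 197.3] ((153.39291381835938, 135.26126098632812), (59.482261657714844, 35.92157745361328), 32.15229415893555)
cassette 0.83 [286.7 114.9] [432.1 215.3] ((286.3719482421875, 114.65245056152344), (76.19776916503906, 46.27081298828125), 6.340191841125488)
dock 0.66 [283.5  90.1] [429.5 237.6] ((285.6484375, 113.48805236816406), (109.2465591430664, 88.68251037597656), 6.709836959838867)
```

View pics/w4.png

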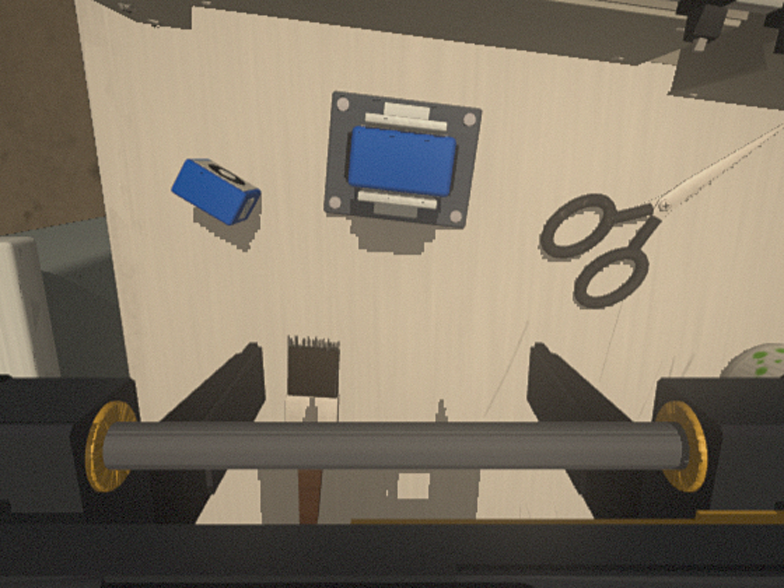

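Run:
```python
from h import *
np.set_printoptions(precision=1,suppress=True)
p=np.load("w4.npz")
for n,z,P in(("base",6,[(333,92),(481,107),(467,228),(325,213)]),("casstop",62,[(352,128),(456,138),(450,194),(350,184)])):
    W=np.array([back(p,np.array(u)/1.4,z)[:2] for u in P]); c=W.mean(0)
    d=W[1]-W[0]+W[2]-W[3]; print(n,c,"yaw",np.arctan2(d[1],d[0]),np.linalg.norm(d)/2,np.linalg.norm(W[0]-W[3]))
```

```text
base [432.7 214.6] yaw -0.09951442901440272 98.84662865643807 79.05939137137798
casstop [432.5 215. ] yaw -0.09421667356971948 58.650083537672074 30.849000235041327
```

Request:
{"fn": "move_arm", "kwargs": {"commands": [[[0.1, 0.8, -0.3], -0.6, 1], [[0, 0.8, -0.3], -0.65, 1], [[0, 0.8, -0.3], 0, 1], [[0, 0, -0.8], 0, 1], [[0, 0, -1], 0, 1], [[0, 0, -1], 0, 1], [[0, 0, -1], 0, 1], [[0, 0, -0.7], 0, 1], [[0, 0, -0.3], 0, 1], [[0, 0, 0], 0, 1], [[0, 0, 0], 0, -1], [[0, 0, 0], 0, -1], [[0, 0, 0], 0, -1], [[0, 0, 0], 0, -1], [[0, 0, 0], 0, -1]]}}

```text
t: 9.67
eef_pos: [432.3, 215.2, 215.4]
tcp_rot: [3.14, -0.001, 1.474]
ft_force: [-1.2, 0.8, -0.2]
opening: 0.707
grip_force: 0.0
```

Request:
{"fn": "move_arm", "kwargs": {"commands": [[[0, 0, 0], 0, -1], [[0, 0, 0], 0, -1], [[0, 0, 0], 0, -1]]}}

```text
t: 9.92
eef_pos: [432.3, 215.1, 215.1]
tcp_rot: [3.141, -0.0, 1.474]
ft_force: [-1.5, -0.9, 7.1]
opening: 0.63
grip_force: 30.0
```

Request:
{"fn": "move_arm", "kwargs": {"commands": [[[0, 0, 0.5], 0, -1], [[0, 0, 0.9], 0, -1], [[0, 0, 0.9], 0, -1], [[0, 0, 0.7], 0, -1], [[0.15, -0.9, 0], 0, -1], [[0.15, -0.9, 0], 0, -1], [[0.15, -0.9, 0], 0, -1], [[0.15, -0.9, 0], 0, -1], [[0.15, -0.9, 0], 0, -1], [[0, 0, 0], 0, -1], [[0, 0, -0.8], 0, -1], [[0, 0, -0.9], 0, -1], [[0, 0, -0.7], 0, -1], [[0, 0, -0.4], 0, -1], [[0, 0, 0], 0, -1]]}}

```text
t: 11.17
eef_pos: [454.3, 80.4, 218.6]
tcp_rot: [-3.138, 0.0, 1.474]
ft_force: [-0.3, -0.5, -1.3]
opening: 0.628
grip_force: 30.0
```

Request:
{"fn": "move_arm", "kwargs": {"commands": [[[0, 0, -0.15], 0, -1], [[0, 0, -0.1], 0, -1], [[0, 0, -0.05], 0, -1], [[0, 0, 0], 0, -1], [[0, 0, 0], 0, -1]]}}

```text
t: 11.58
eef_pos: [454.8, 80.2, 212.0]
tcp_rot: [3.141, -0.0, 1.474]
ft_force: [0.3, 0.7, -0.7]
opening: 0.629
grip_force: 30.0
```

Request:
{"fn": "move_arm", "kwargs": {"commands": [[[0, 0, -0.05], 0, -1], [[0, 0, -0.05], 0, -1], [[0, 0, 0], 0, -1]]}}

```text
t: 11.83
eef_pos: [454.8, 80.1, 209.0]
tcp_rot: [3.141, -0.0, 1.474]
ft_force: [-0.5, 0.5, 6.4]
opening: 0.63
grip_force: 30.0
```

Request:
{"fn": "move_arm", "kwargs": {"commands": [[[0, 0, 0], 0, 1], [[0, 0, 0], 0, 1], [[0, 0, 0], 0, 1], [[0, 0, 0], 0, 1], [[0, 0, 0], 0, 1], [[0, 0, 0.4], 0, 1], [[0, 0, 0.9], 0, 1], [[0, -0.2, 0.9], 0, 1], [[0, -0.7, 0.9], 0, 1], [[0, -0.8, 0.9], 0, 1], [[0, -0.7, 0.9], 0, 1], [[0, 0, 0], 0, 1], [[0, 0, 0], 0, 1]]}}

```text
t: 12.92
eef_pos: [454.6, 7.4, 356.7]
tcp_rot: [3.139, 0.0, 1.472]
ft_force: [-0.5, -0.1, -0.3]
opening: 1.0
grip_force: 0.0
```

Run:
```python
from h import *
np.set_printoptions(precision=1,suppress=True)
s=env.state(); print(s["t"],s["eef_pos"],s["tcp_rot"],s["opening"])
p=read_camera("wrist"); save(p,"w5.png",s=1.4)
np.savez("w5.npz",**{k:p[k] for k in("fx","fy","cx","cy","rvec","tvec")})
for r in cut_out("cassette",p)[:3]:
        rr=cv2.minAreaRect(np.argwhere(r["region"])[:,::-1].astype(np.float32))
        print(round(r["confidence"],2),np.array(r["at"]),back(p,r["at"],56)[:2],rr)
```

```text
12.9167 [454.6   7.4 356.7] [3.1 0.  1.5] 0.9997962557415672
0.79 [94.8  5.6] [341.2 165.1] ((90.5, 6.0), (12.0, 31.0), 90.0)
0.63 [271.3 113.4] [454.8  81.6] ((272.0, 114.5), (47.0, 80.0), 90.0)
0.21 [180.1 176.4] [379.3  41.7] ((181.7376251220703, 201.37623596191406), (170.84788513183594, 45.77170944213867), 84.2894058227539)
```

View pics/w5.png

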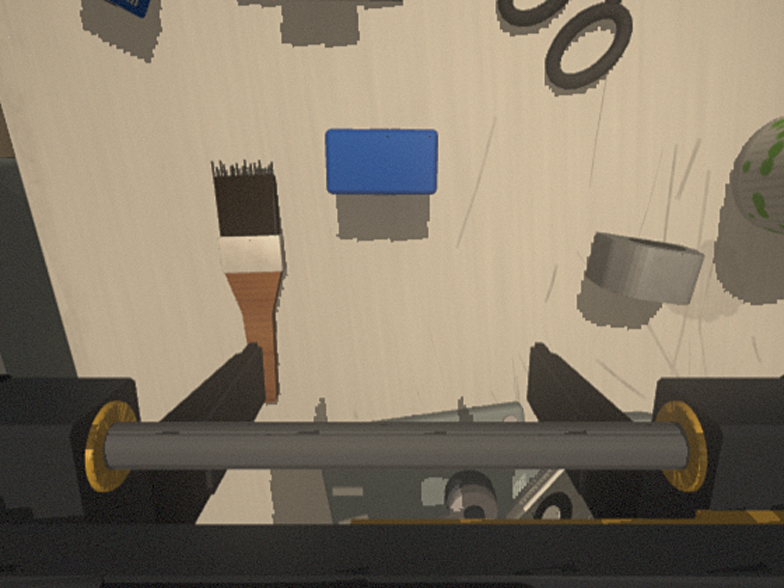

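Request:
{"fn": "move_arm", "kwargs": {"commands": [[[0, 0.1, 0], 0.98, 1], [[0, 0.13, 0], 0.98, 1], [[0, 0.13, 0], 0.98, 1], [[0, 0.13, 0], 0.98, 1], [[0, 0.13, 0], 0.98, 1], [[0, 0.13, 0], 0.98, 1], [[0, 0.13, 0], 0.98, 1], [[0, 0.13, 0], 0.98, 1], [[0, 0.13, 0], 0.98, 1], [[0, 0.13, 0], 0.98, 1], [[0, 0.13, 0], 0.98, 1], [[0, 0.13, 0], 0.98, 1], [[0, 0.13, 0], 0.98, 1], [[0, 0.13, 0], 0.98, 1], [[0, 0.13, 0], 0.98, 1], [[0, 0.13, 0], 0.98, 1], [[0, 0.13, 0], 0.98, 1], [[0, 0.13, 0], 0.98, 1], [[0, 0.13, 0], 0.98, 1], [[0, 0, 0], 0.98, 1]]}}

```text
t: 14.68
eef_pos: [454.5, 82.6, 354.2]
tcp_rot: [-3.141, -0.003, 3.047]
ft_force: [0.8, 0.2, 0.1]
opening: 1.002
grip_force: 0.0
```

Request:
{"fn": "move_arm", "kwargs": {"commands": [[[0, -0.06, -0.6], 0, 1], [[0, 0, -1], 0, 1], [[0, 0, -1], 0, 1], [[0, 0, -0.9], 0, 1], [[0, 0, -0.7], 0, 1], [[0, 0, -0.5], 0, 1], [[0, 0, 0], 0, 1], [[0, 0, 0], 0, -1], [[0, 0, 0], 0, -1], [[0, 0, 0], 0, -1], [[0, 0, 0], 0, -1], [[0, 0, 0], 0, -1], [[0, 0, 0], 0, -1], [[0, 0, 0], 0, -1], [[0, 0, 0], 0, -1], [[0, 0, 0], 0, -1], [[0, 0, 0], 0, -1], [[0, 0, 0], 0, -1], [[0, 0, 0], 0, -1]]}}

```text
t: 16.27
eef_pos: [454.8, 79.5, 214.6]
tcp_rot: [3.141, 0.0, 3.042]
ft_force: [0.5, 1.2, 2.0]
opening: 0.356
grip_force: 30.0
```

Request:
{"fn": "move_arm", "kwargs": {"commands": [[[0, 0, 0.5], 0, -1], [[0, 0, 0.9], 0, -1], [[0, 0, 0.9], 0, -1], [[-0.1, -0.5, 0.9], 0, -1], [[-0.1, -0.8, 0.9], 0, -1], [[-0.1, -0.9, 0.9], -1, -1], [[0, -0.9, 0.5], -1, -1], [[0, -0.9, 0], -1, -1], [[0, -0.9, 0], -1, -1], [[0, -0.9, 0], -1, -1], [[0.1, -0.9, 0], -1, -1], [[0.1, -0.9, 0], -1, -1], [[0.3, -0.9, 0], -1, -1], [[0.8, -0.9, 0], -0.15, -1], [[0.9, -0.9, 0], 0, -1], [[0.9, -0.9, 0], 0, -1], [[0.9, -0.9, 0], 0, -1], [[0.9, -0.7, 0], 0, -1], [[0.4, -0.1, 0], 0, -1], [[0, 0, 0], 0, -1]]}}

```text
t: 17.93
eef_pos: [606.3, -308.7, 378.0]
tcp_rot: [3.142, -0.001, 2.389]
ft_force: [-0.9, -0.2, -1.1]
opening: 0.356
grip_force: 30.0
```

Run:
```python
from h import *
np.set_printoptions(precision=1,suppress=True)
s=env.state(); print(s["t"],s["eef_pos"],s["tcp_rot"],s["opening"],s["joints"])
p=read_camera("wrist"); save(p,"w6.png",s=1.4)
np.savez("w6.npz",**{k:p[k] for k in("fx","fy","cx","cy","rvec","tvec")})
for k,z in dict(pocket=28,carousel_hub=58).items():
    for r in search_frame(k,p)[:3]: print(k,round(r["confidence"],2),np.array(r["at"])*1.4,back(p,r["at"],z)[:2])
```

```text
17.9333 [ 606.3 -308.7  378. ] [ 3.1 -0.   2.4] 0.3564566976835983 [-0.6  0.6  1.4  0.   1.1 -1.4]
pocket 0.57 [528.9 156.4] [ 607.6 -196.5]
carousel_hub 0.85 [510.4 149.5] [ 592.5 -207.4]
```

View pics/w6.png

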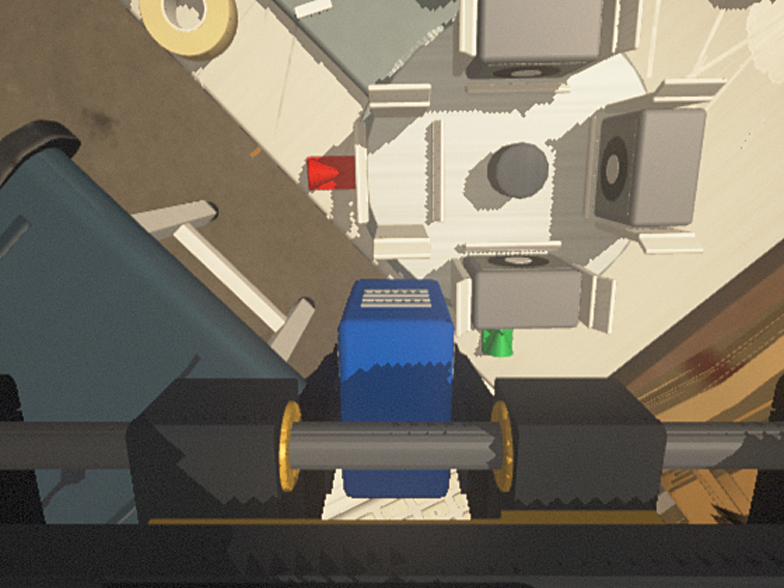

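Run:
```python
from h import *
np.set_printoptions(precision=1,suppress=True)
p=np.load("w6.npz"); B=lambda u,v,z: back(p,(u/1.4,v/1.4),z)[:2]
hub=B(519,171,58); print("hub",hub)
red=B(308,172,22); print("red tip",B(308,172,22),B(331,173,22))
a=B(361,175,42);b=B(436,172,42); print("walls",a,b,(a+b)/2,np.linalg.norm(a-b),"angle",np.arctan2(*(b-a)[::-1]))
for c in(((607.0,-208,.034)),(hub[0],hub[1],.034)):
  u=np.array([np.cos(c[2]+np.pi/4),np.sin(c[2]+np.pi/4)]); print("pocket",np.array(c[:2])-70*u)
  for z,l in((28,"floor"),(99,"99"),(71,"71")):
    P=np.array(c[:2])-70*u; n=np.array([-u[1],u[0]])
    print(l,[proj(p,[*(P+s*35*n+t*15*u),z])*1.4 for s in(1,-1) for t in(-1,1)])
```

```text
hub [ 605.  -211.4]
red tip [ 519.4 -304.7] [ 529.9 -294.4]
walls [ 544.4 -279.9] [ 574.  -245.7] [ 559.2 -262.8] 45.2304763590068 angle 0.8569707714132216
pocket [ 559.2 -259.2]
floor [array([378.1, 109.7]), array([427.3, 109.6]), array([379.2, 224.8]), array([425.7, 224.8])]
99 [array([373.2,  95.3]), array([436.3,  95.2]), array([374.9, 241.7]), array([433.6, 241.6])]
71 [array([375.4, 101.8]), array([432.2, 101.8]), array([376.9, 234.1]), array([430., 234.])]
pocket [ 557.2 -262.5]
floor [array([371.8, 111.1]), array([421., 111.]), array([373.3, 226.1]), array([419.7, 226. ])]
99 [array([365.1,  97.1]), array([428.1,  97. ]), array([367.4, 243.2]), array([426. , 243.2])]
71 [array([368.1, 103.5]), array([424.9, 103.4]), array([370. , 235.5]), array([423.2, 235.4])]
```

Request:
{"fn": "move_arm", "kwargs": {"commands": [[[-0.4, 0.4, 0], 0, -1], [[-0.6, 0.57, -0.2], 0, -1], [[-0.4, 0.4, -0.5], 0, -1], [[-0.23, 0.2, -0.6], 0, -1], [[0, 0, -0.4], 0, -1], [[0, 0, 0], 0, -1], [[0, 0, 0], 0, -1]]}}

```text
t: 18.67
eef_pos: [555.4, -260.0, 329.0]
tcp_rot: [-3.142, -0.0, 2.39]
ft_force: [0.2, -0.3, -1.0]
opening: 0.357
grip_force: 30.0
```

Run:
```python
from h import *
np.set_printoptions(precision=1,suppress=True)
s=env.state(); print(s["t"],s["eef_pos"],s["tcp_rot"])
p=read_camera("wrist"); q=read_camera("top")
a=cv2.resize(p["image"][150:420,150:430],(560,540)); b=cv2.resize(q["image"][160:250,310:350],(240,540),interpolation=cv2.INTER_CUBIC)
cv2.imwrite("pics/w7.png",cv2.cvtColor(np.hstack([a,b]),cv2.COLOR_RGB2BGR))
```

```text
18.6667 [ 555.4 -260.   329. ] [-3.1 -0.   2.4]
```

View pics/w7.png

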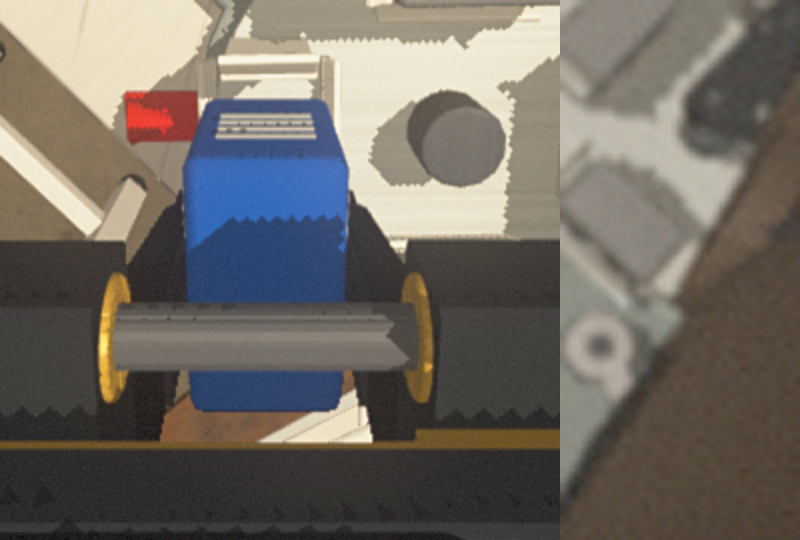

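Request:
{"fn": "move_arm", "kwargs": {"commands": [[[0.11, -0.01, 0], 0, -1], [[0, 0, -0.3], 0, -1], [[0, 0, -0.3], 0, -1], [[0, 0, -0.3], 0, -1], [[0, 0, -0.3], 0, -1], [[0, 0, 0], 0, -1]]}}

```text
t: 19.27
eef_pos: [558.8, -260.6, 290.0]
tcp_rot: [-3.141, -0.003, 2.39]
ft_force: [0.5, 0.1, -1.2]
opening: 0.358
grip_force: 30.0
```

Request:
{"fn": "move_arm", "kwargs": {"commands": [[[0, 0, -0.3], 0, -1], [[0, 0, -0.3], 0, -1], [[0, 0, -0.3], 0, -1], [[0, 0, -0.2], 0, -1], [[0, 0, 0], 0, -1]]}}

```text
t: 19.68
eef_pos: [558.9, -260.6, 257.9]
tcp_rot: [-3.141, -0.002, 2.39]
ft_force: [0.3, 0.5, -1.2]
opening: 0.357
grip_force: 30.0
```

Still free, with the underside at about z 43. I'll go on to the floor, expected at TCP z ≈ 242.6.

Request:
{"fn": "move_arm", "kwargs": {"commands": [[[0, 0, -0.15], 0, -1], [[0, 0, -0.15], 0, -1], [[0, 0, -0.1], 0, -1], [[0, 0, 0], 0, -1], [[0, 0, 0], 0, -1]]}}

```text
t: 20.1
eef_pos: [559.1, -260.7, 247.5]
tcp_rot: [3.142, -0.0, 2.39]
ft_force: [-0.1, -0.4, -1.9]
opening: 0.353
grip_force: 30.0
```

Request:
{"fn": "move_arm", "kwargs": {"commands": [[[0, 0, -0.08], 0, -1], [[0, 0, -0.06], 0, -1], [[0, 0, -0.05], 0, -1], [[0, 0, 0], 0, -1]]}}

```text
t: 20.43
eef_pos: [559.3, -260.8, 242.6]
tcp_rot: [3.141, 0.001, 2.39]
ft_force: [0.1, -0.3, 5.7]
opening: 0.359
grip_force: 30.0
```

Request:
{"fn": "move_arm", "kwargs": {"commands": [[[0, 0, 0], 0, 0.1], [[0, 0, 0], 0, 0.1], [[0, 0, 0], 0, 0.1], [[0, 0, 0], 0, 0.1], [[0, 0, 0.3], 0, 0.1], [[0, 0, 0.9], 0, 0.1], [[0, 0, 0.9], 0, 0.1], [[0, 0, 0.9], 0, 0.1], [[0, 0, 0.9], 0, 0.1], [[0, 0, 0.4], 0, 0.1]]}}

```text
t: 21.27
eef_pos: [559.2, -260.6, 375.1]
tcp_rot: [3.141, 0.004, 2.39]
ft_force: [-0.0, -0.5, 0.1]
opening: 0.551
grip_force: 0.0
```

Seated at the expected height, and released. Next I'll put the shut gripper on the lever's left side.

Request:
{"fn": "move_arm", "kwargs": {"commands": [[[-0.86, 0.51, 0], -0.8, -1], [[-0.86, 0.51, 0], -0.8, -1], [[-0.86, 0.51, 0], -0.7, -1], [[-0.86, 0.51, 0], 0, -1], [[-0.86, 0.51, 0], 0, -1], [[-0.86, 0.51, 0], 0, -1], [[0, 0, 0], 0, -1], [[0, 0, -0.8], 0, -1], [[0, 0, -0.9], 0, -1], [[0, 0, -0.9], 0, -1], [[0, 0, -0.9], 0, -1], [[0, 0, -0.8], 0, -1], [[0, 0, -0.25], 0, -1], [[0, 0, 0], 0, -1]]}}

```text
t: 22.43
eef_pos: [404.5, -169.0, 233.4]
tcp_rot: [-3.141, -0.003, 2.206]
ft_force: [-0.2, 0.7, -0.4]
opening: 0.011
grip_force: 0.0
```

Run:
```python
from h import *
np.set_printoptions(precision=1,suppress=True)
s=env.state(); print(s["t"],s["eef_pos"],s["tcp_rot"],s["opening"])
p=read_camera("wrist"); q=read_camera("top")
a=cv2.resize(p["image"],(560,420)); b=q["image"][160:250,310:350]; b=cv2.resize(b,(187,420),interpolation=cv2.INTER_CUBIC)
cv2.imwrite("pics/w8.png",cv2.cvtColor(np.hstack([a,b]),cv2.COLOR_RGB2BGR))
```

```text
22.4333 [ 404.5 -169.   233.4] [-3.1 -0.   2.2] 0.011435833455085675
```

View pics/w8.png

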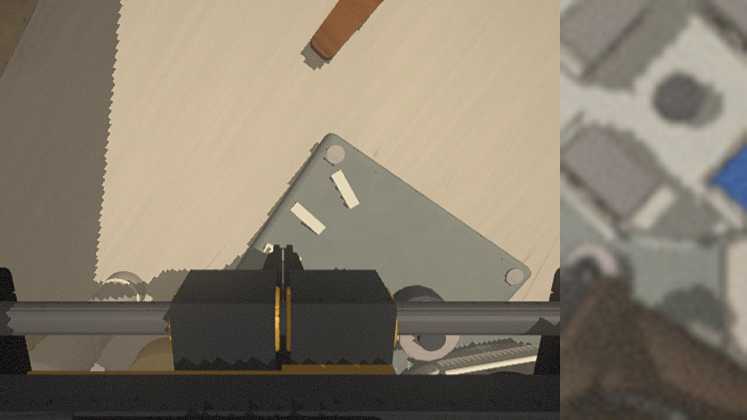

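The view shows the closed fingers standing left of the thumb, over the plate near its third white mark. The top view shows the blue cassette in the pocket at the red pointer. I'll push slowly along the tangent.

Request:
{"fn": "move_arm", "kwargs": {"commands": [[[0, 0, 0.13], 0, -1], [[0.08, -0.11, 0], 0, -1], [[0.08, -0.11, 0], 0, -1], [[0.04, -0.054, 0], 0, -1], [[0.04, -0.054, 0], 0, -1], [[0, 0, 0], 0, -1]]}}

```text
t: 23.03
eef_pos: [411.7, -179.0, 238.4]
tcp_rot: [3.141, 0.0, 2.206]
ft_force: [-0.5, 0.5, 1.1]
opening: 0.004
grip_force: 0.3
```

Request:
{"fn": "move_arm", "kwargs": {"commands": [[[0.04, -0.054, 0], 0, -1], [[0.04, -0.054, 0], 0, -1], [[0, 0, 0], 0, -1]]}}

```text
t: 23.28
eef_pos: [413.6, -181.8, 238.1]
tcp_rot: [-3.141, -0.002, 2.206]
ft_force: [-5.0, 2.6, 2.1]
opening: 0.004
grip_force: 2.8
```

Request:
{"fn": "move_arm", "kwargs": {"commands": [[[0.04, -0.054, 0], 0, -1], [[0.04, -0.054, 0], 0, -1], [[0.04, -0.054, 0], 0, -1], [[0, 0, 0], 0, -1]]}}

```text
t: 23.62
eef_pos: [417.1, -186.7, 238.0]
tcp_rot: [-3.141, -0.002, 2.206]
ft_force: [-4.5, 1.6, 0.1]
opening: 0.004
grip_force: 1.9
```

Request:
{"fn": "move_arm", "kwargs": {"commands": [[[0.04, -0.054, 0], 0, -1], [[0.02, -0.03, 0], 0, -1], [[0, 0, 0], 0, -1], [[0, 0, 0], 0, -1]]}}

```text
t: 23.95
eef_pos: [419.6, -189.6, 238.3]
tcp_rot: [3.141, 0.001, 2.206]
ft_force: [0.9, 0.5, 0.1]
opening: 0.006
grip_force: 0.0
```

Request:
{"fn": "move_arm", "kwargs": {"commands": [[[-0.35, 0.48, 0], 0, -1], [[-0.3, 0.7, 0.5], 0, -1], [[0, 0.8, 0.9], 0, -1], [[0, 0.8, 0.9], 0, -1], [[0, 0.9, 0.9], 0, -1], [[0, 0.9, 0.9], 0, -1], [[0, 0.9, 0.5], 0, -1], [[0, 0.9, 0], 0, -1], [[0, 0.9, 0], 0, -1], [[0, 0, 0], 0, -1], [[0, 0, 0], 0, -1]]}}

```text
t: 24.87
eef_pos: [399.8, 30.0, 376.5]
tcp_rot: [3.141, 0.001, 2.209]
ft_force: [0.6, -1.1, -0.5]
opening: 0.006
grip_force: 0.0
```

Run:
```python
from h import *
np.set_printoptions(precision=1,suppress=True)
s=env.state(); print(s["t"],s["eef_pos"])
for n in("top","scene"):
    q=read_camera(n); im=q["image"].astype(int)
    m=((im[...,2]>im[...,0]+50)&(im[...,2]>im[...,1]+30)).astype(np.uint8)
    k,l,st,c=cv2.connectedComponentsWithStats(m)
    for i in range(1,k):
        if st[i,4]>25: print(n,"blue",st[i],c[i],back(q,c[i],84 if n=="top" else 65)[:2])
    print("expected at green px",proj(q,[656,-259,84]),"red",proj(q,[558,-261,84]))
    if n=="top":
      for a in(.9,1.2):
        A=np.pi+.034+a-.45; X=np.array([494.9,-152])+85*np.array([np.cos(A),np.sin(A)]); print("lever",a,proj(q,[*X,83]))
      g=im[215:265,300:350].sum(2); yy,xx=np.where(g<150); print("dark",xx.mean()+300,yy.mean()+215,len(xx))
      for k in("lever_thumb","cassette"): print(k,[(round(r["confidence"],2),np.array(r["at"])) for r in search_frame(k,q)[:3]])
```

```text
24.8667 [399.8  30.  376.5]
top blue [342 153  20  19 195] [351.8 162.1] [ 658.1 -254.9]
top blue [193 269  12  13  90] [198.4 274.9] [315.4 189.6]
expected at green px [353.2 162.9] red [353.4 195.7]
lever 0.9 [329.3 241.9]
lever 1.2 [336.3 237. ]
dark 337.0 238.0 1
lever_thumb [(0.52, array([322.8, 225.9])), (0.45, array([359.9, 251.1]))]
cassette [(0.59, array([196. , 273.1]))]
scene blue [367 241  15  12  94] [373.9 245.7] [ 683.4 -243.9]
scene blue [194 274   7   5  26] [197.1 276.3] [288.8 163.9]
expected at green px [376.1 245.9] red [366.3 261.6]
```

```bash
python3 -c "
from cell import env
print(env.job_done())"
```

```text
the job is handed in; nothing more can be done
None
```

I handed the job in at about 25 s: the blue cassette was seated in the empty pocket and clicked on to the green pointer. The last check was by blob position in the camera images, not by eye, and put the cassette within about 5 mm of the expected spot.

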